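Unlock the folding stay and shut the photometer's sample compartment

TASK

The sample compartment of the bench photometer is propped open by a folding stay on the left of its lid. Pinch the stay's black grip, lift the knee up past centre to unlock it, and keep hold to lower the lid gently onto its catch, never letting it drop. Then press the front of the lid down past the catch and keep pressing with about 18 N for two seconds to bed the light seal, let go, and leave the other things as they are.

Things in the scene. Friction and masses are not known exactly. Their poses are not given: they have to be found in the camera images.
- instrument: White bench photometer, fixed, level, any yaw, on feet that raise it by 0 to 28 mm; 270 mm deep (x), 390 mm wide (y). Origin: under the compartment's centre, at the raised base; x points to the hinge side, y to the stay's side, z up. Compartment rim at z 160 mm (x -110 to 90, y -100 to 100 mm); at y -100 to -290 mm a console deck with keys, z 167 mm.
- lid_hinge (a point): Middle of the lid's hinge line, which runs along the instrument's y: at (100, 0, 160) mm in the instrument's frame.
- lid (a joint): Lid angle, rad: 0 as propped open (71 degrees above shut), grows as it closes, 1.243 fully shut. Grey plate 205 x 200 x 18 mm, about 0.45 kg (0.3 to 0.6), underside level with the hinge line when shut. It falls if nothing holds it. Lowered gently it comes to rest on a spring catch at about 1.16 to 1.19 rad, front edge some 10 to 15 mm up.
- lid_press (a point): Point on the lid's upper face at mid-width, 180 mm from the hinge line (37 mm behind the front lip's edge), z = 178 mm in the instrument's frame when shut. Pressed down here with some 8 to 14 N, the lid snaps over its spring catch and runs by itself (by some 8 mm) to a hard stop, where it stays shut. There the seal wants 18 N from the fingertips for 2 s; over 30 N is too rough.
- stay_pivot (a point): Fixed lower pivot of the stay, beside the compartment's left wall: (-40, 112, 150) mm in the instrument's frame. The stay folds in a plane parallel to the instrument's x-z. Lower link, a flat steel bar: 60 mm from here to the knee. Upper link: 100.5 mm from the knee to a pin on the lid's left edge, 100 mm from the hinge line, 10 mm above the lid's underside.
- knob_center (a point): Centre of the black barrel grip on the knee: a cylinder 22 mm across, 44 mm long along the instrument's y, turning freely on the end of a steel pin that stands out to the left of the stay (y = 170 mm in the instrument's frame). Pinch it from above, fingers before and behind it, closing along the instrument's x. It circles the pivot's y line at 60 mm radius; the lid follows it.
- stay_upper (a joint): Knee angle, rad: 0 locked against its stop (knee below the line of the end pivots), 0.25 dead centre (links in line), more as it folds upward, about 3.15 shut. The knee then swings from 34 degrees above the instrument's +x (seen from the pivot) up over the pivot and down toward -x: at about 167 degrees the lid meets its catch, at about 174 it is shut.
- cell_case: Small black case, 30 x 90 x 26 mm, lying on the instrument behind the lid; leave it. Origin: centre of its underside.
- marker: White marker pen with a black cap, 135 mm, lying on the front of the console deck; leave it. Origin: underside, near its middle.
- wash_bottle: White bottle, 64 mm across, 150 mm tall, on the table to the left; leave it. Origin: centre of its underside.
- beaker: Glass beaker, 68 mm across, 85 mm tall, on the table to the left; leave it. Origin: centre of its underside.
- cell_rack: White rack of glass cells, 70 x 150 x 55 mm, on the table front left; leave it. Origin: centre of its underside.
- pipette: Grey pipette, 240 mm long, lying on the table to the right of the instrument; leave it. Origin: underside, near its middle.
- waste_cup: White cup, 80 mm across, 100 mm tall, on the table at the back left; leave it. Origin: centre of its underside.

How it is judged (in metres and radians):
On the way, in this order (a step that is already met when the one before it is completed fails the run):
1. the stay's knee is lifted past centre and has begun to fold (value of joint stay_upper above 0.4 rad), for 0.1 s.
2. the lid is lowered down to the catch (value of joint lid above 1.08 rad), for 0.1 s.
3. the shut lid is pressed by the fingers with 13 to 23 N to bed the seal (value of joint lid above 1.22 rad and contact force between lid and the fingers between 13 and 23 N), for 1 s.
At the end, for the whole second after the job is handed in: the lid is fully shut behind its catch (joint above 1.22 of 1.243 rad, its front edge within about 5 mm of the stop) and at rest (value of joint lid above 1.22 rad and not (velocity of joint lid above 0.1 rad/s)); the robot touches nothing.
It fails at once if the lid drops: it closes faster than 1.0 rad/s before its front is within about 40 mm of shut (velocity of joint lid above 1 rad/s and value of joint lid below 1.05 rad).
It fails at once if the lid is pressed or shoved with more than 30 N (contact force between lid and the fingers above 30 N or contact force between lid and the arm above 30 N).
It fails at once if one of the things standing about is shifted by more than 25 mm (distance of any of cell_case, marker, wash_bottle, beaker, cell_rack, pipette, waste_cup from where it was at the start of the episode above 0.025 m).
It also fails if it takes over 69 s, if anything falls off the work surface, if the arm or the gripper's body presses on something with over 40 N, if the wrist force passes 120 N, or if a joint passes its speed limit or range.

ROBOT

A 6-joint arm with a two-finger parallel gripper is mounted at the origin on the work surface. World frame = base frame: x ahead of the robot, y to its left, z up, the work surface at z = 0. Lengths are in mm, angles in rad, forces in N, time in s.
With the tool pointing down it reaches from about 275 to 1000 mm from the base axis. Payload 8.4 kg.
Tool frame: the origin (TCP) lies on the centre line of the jaws, within the pads' length; the fingertips stand 14 mm ahead of it and the grasp point (between the pads) lies 5 mm behind it (r.tip_reach is the distance from the TCP to the fingertips, in mm); x points along the fingers, y is the direction in which the jaws open and shut, and the axes are right-handed (so a half turn about x gives the same grasp; the last joint's range is limited). The gripper opens to 85 mm and grips with 20 to 120 N. Pads are 22 mm wide; open, the fingers measure 114 mm over their backs; the gripper's body (76 mm by 85 mm) begins 54 mm behind the grasp point. The pads swing forward as they close: fully open they stand 13 mm farther back than shut.
Start: joints at [-1.264, 0.353, 1.633, -0, 1.155, -0.002], TCP at [189.946, -595.44, 245.281] pointing down, gripper open.
Joint ranges: [-2.63, 2.63], [-0.92, 2.1], [0.06, 2.66], [-1.3, 4.44], [0, 2.69], [-3.02, 3.02]. Speed limits (rad/s): [2.22, 2.22, 2.79, 3.14, 3.14, 3.14].

INTERFACE

Orientations are given as a unit quaternion [x, y, z, w].
In Python, from station import r, cams gives the robot as it stands.
- The arm moves only by the tool jog_arm, never from a script. Its argument "increments" is a list of rows, each an object with "slide": the shift along the world's x, y, z in mm, a list of three; "dr": the turn, a rotation vector about the world's x, y, z in rad, a list of three; "jaw": the gripper command: -1 is fully open, 1 is shut, values between are in proportion. A call has 1 to 5 rows; each row shifts and turns the pose as measured when the row begins; what a row does not reach is not made up. A row lasts 1/8 s, in which the tool goes at most 62.5 mm and 10.7 degrees, less where a joint would pass 70% of its speed; a pose out of reach is approached as far as the arm can. A call with a gripper value outside its range is refused whole. The fingers move at their own pace and stop on an object; "grip_force" is the grip in N (left out, the last holds). Time passes only in rows, so rows that do not move let the fingers close. It gives the time, the measured TCP pose, the force and the opening at its end, in the units of the state.
- r.get_obs(): the state, without advancing time (a new reading comes with each control period).
- cams.grab_frame(name): name is "scene" or "top"; returns (picture, depth): 480x640x3 uint8, red, green, blue; 480x640 float32, mm along the optical axis (not along the pixel's ray), 0 where there is no reading.
- cams.camera_params(name): a dict with "K" (3x3 intrinsics, pixels), "distortion" ([k1, k2, p1, p2, k3] as OpenCV has them; the pictures are not rectified), "extrinsics" (4x4, takes a point from world to camera coordinates). Camera axes: x right, y up, looking along -z (the intrinsics and any distortion apply to the point x, -y, -z); pixel columns grow to the right and rows downward; lengths in mm; the calibration is good to about 2 mm. A picture is of the moment at which its call begins. camera_params takes no time and is no camera call.
- r.job_done(): hands the job in, once; it reports no verdict.
The state is a dict: "time_s": time; "qpos": joint angles; "joint_vel": joint speeds; "joint_torque": joint torques, N m; "tool_pos": TCP position; "ee_rot": TCP orientation; "contact_force": force on the tool from outside, world axes, zero at the start; "moment": the same for the moment, N m; "gripper_width": finger opening in mm.
Only numpy, scipy, OpenCV 4.12 (cv2) and the standard library are available. Lean on these libraries where they do the work, as an engineer would, in place of code of your own. Each camera call takes 0.05 s, during which the arm holds its last target. There are 200 camera calls.

## Working session

There is one attempt and no reset: what is moved stays moved. The work goes in short steps, Python scripts to look and compute and a tool call to move; the robot and the scene stay as the last step left them, time stands still between calls to the robot, and variables do not carry over. Pictures are saved under pics/ and viewed, about 8 in all and at most 12, crops included, and the job is handed in when it is done.

Besides the shell and the picture viewer there is one more tool, called after "Request:" as a command line: name --argument value ..., lists and objects as JSON in quotes. jog_arm: Moves the arm, as the interface text tells. Its arguments: {"type":"object","properties":{"increments":{"type":"array"},"grip_force":{"type":"number"}},"required":["increments"]}

```bash
ls; mkdir -p pics; cat > h.py <<'E'
import numpy as np, cv2
from station import r, cams
def shot(n):
    im,d=cams.grab_frame(n); np.savez('/tmp/%s.npz'%n,im=im,d=d); return im,d
def pts(n,d):
    p=cams.camera_params(n);K=np.array(p['K']);D=np.array(p['distortion']);E=np.array(p['extrinsics'])
    v,u=np.mgrid[0:480,0:640]
    q=cv2.undistortPoints(np.stack([u,v],-1).reshape(-1,1,2).astype(float),K,D).reshape(480,640,2)
    c=np.stack([q[...,0]*d,-q[...,1]*d,-d],-1)
    w=(c-E[:3,3])@E[:3,:3]
    w[d<=0]=np.nan
    return w
E
python3 - <<'E'
from h import *
for n in('scene','top'):
    im,d=shot(n); cv2.imwrite(f'pics/{n}0.png',im[...,::-1])
    E=np.array(cams.camera_params(n)['extrinsics']);print(n,-E[:3,:3].T@E[:3,3],-E[2,:3],(d>0).mean())
print(r.get_obs(),r.tip_reach)
E
```

```text
pics
scene [1092.78234404 -527.91798166 1371.62518139] [-0.39588392  0.36714732 -0.84171181] 0.9960677083333334
top [ 351.91428498   -8.49750336 1554.69784879] [ 1.65396581e-01  2.29311764e-05 -9.86227139e-01] 0.9958268229166667
{'time_s': 0.1, 'qpos': array([-1.26441116e+00,  3.53600603e-01,  1.63408281e+00, -1.86202574e-05,
        1.15521132e+00, -2.40702384e-03]), 'joint_vel': array([-0.00044289, -0.00303117, -0.00276762, -0.00172535,  0.00196489,
       -0.00066337]), 'joint_torque': array([-3.46183188e-04, -6.06356406e+01, -3.42819142e+01, -4.26581369e-05,
        3.80037149e-03,  8.53014001e-06]), 'tool_pos': array([ 189.80393157, -595.03307731,  244.61332507]), 'ee_rot': array([-0.69861924, -0.10919803,  0.69877054, -0.10828976]), 'contact_force': array([ 0.51391255, -0.63235448,  0.42795779]), 'moment': array([ 0.03150834, -0.00447745,  0.0054744 ]), 'gripper_width': 85.89850895350189} 14.0
```

View pics/scene0.png

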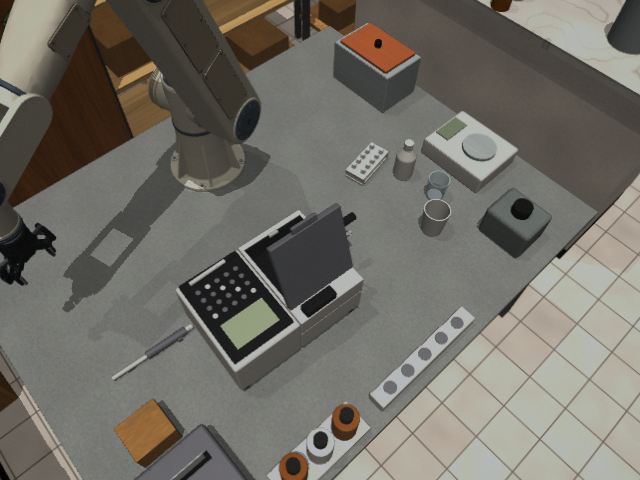

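View pics/top0.png

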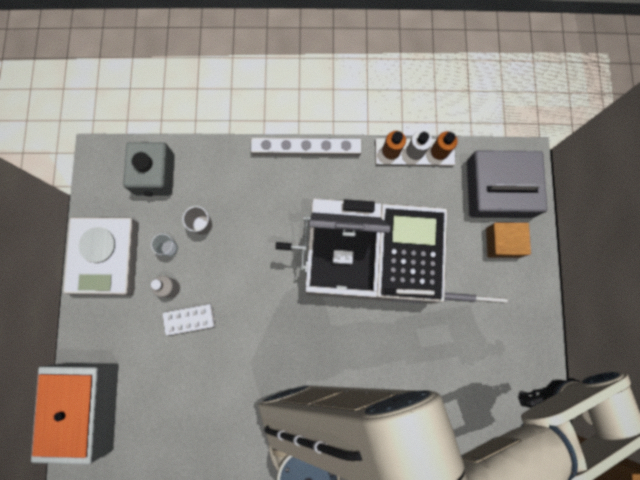

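The scene view shows the open lid with the knob at about (348,219). In the top view the instrument spans cols 305–447 and rows 200–300, the knob is at about (284,246) and the stay at about col 303.

```bash
python3 - <<'E'
from h import *
z=np.load('/tmp/top.npz');im,d=z['im'],z['d'];w=pts('top',d)
box=np.zeros((480,640),bool);box[190:310,270:455]=1
m=box&(w[...,2]>140)&(w[...,2]<205)
m2=cv2.morphologyEx(m.astype(np.uint8),cv2.MORPH_OPEN,np.ones((9,9)))>0
P=w[m2][:,:2].astype(np.float32);print('rect',cv2.minAreaRect(P), np.histogram(w[m2][:,2],bins=13,range=(140,205)))
# deck plane: screen region
print('deck z',np.nanmedian(w[230:285,390:440,2]),'screen',np.nanmedian(w[220:240,400:430,2]))
# rim: front-left white
for (v,u) in [(292,330),(292,360),(296,420),(212,322),(208,335)]: print(v,u,w[v,u].round(1),im[v,u])
# knob
k=box&(im.max(2)<60)&(w[...,2]>100);k[:,300:]=0
print('knob top',k.sum(),w[k].mean(0),w[k].min(0),w[k].max(0))
for v in range(238,256): print(v,w[v,274:306:3,2].round(0).tolist())
z=np.load('/tmp/scene.npz');im2,d2=z['im'],z['d'];w2=pts('scene',d2)
k=(im2.max(2)<45)&(w2[...,2]>120);k[:,:338]=0;k[:,358:]=0;k[:205]=0;k[232:]=0
print('knob sc',k.sum(),w2[k].mean(0),w2[k].min(0),w2[k].max(0))
a=cv2.resize(im[190:310,260:460,::-1],None,fx=4,fy=4,interpolation=cv2.INTER_CUBIC);cv2.imwrite('pics/c1.png',a)
E
```

```text
rect ((566.8466796875, -189.26319885253906), (390.843505859375, 269.9745788574219), 86.46896362304688) (array([  15,   11,   21,   45,   46,   26,   19,  133,  607,  946, 2707,
       1512,   98]), array([140., 145., 150., 155., 160., 165., 170., 175., 180., 185., 190.,
       195., 200., 205.]))
deck z 193.85361972359476 screen 195.0835659287429
292 330 [443.9 -54.9 187.3] [197 198 202]
292 360 [ 444.7 -138.7  185.6] [210 211 220]
296 420 [ 434.  -303.6  198.4] [50 47 49]
212 322 [672.2 -31.3 187.4] [177 178 188]
208 335 [685.5 -68.8 182.3] [216 217 227]
knob top 79 [567.98662762  76.02492092 218.73151549] [559.58771421  57.13848853 210.39984436] [576.36396182  93.40282303 226.6076605 ]
238 [-5.0, -2.0, 3.0, 6.0, -3.0, -1.0, 5.0, 7.0, 3.0, 4.0, -2.0]
239 [1.0, -3.0, 4.0, 5.0, 0.0, -1.0, 2.0, 1.0, -1.0, -4.0, -2.0]
240 [3.0, 2.0, 1.0, nan, 7.0, -4.0, 2.0, 6.0, 3.0, 4.0, 3.0]
241 [-2.0, -2.0, 2.0, 1.0, 2.0, -9.0, 9.0, 1.0, -5.0, 4.0, 0.0]
242 [3.0, 218.0, 215.0, 0.0, 4.0, -2.0, -4.0, 1.0, 1.0, 3.0, -2.0]
243 [6.0, 220.0, 220.0, 227.0, 218.0, 217.0, -7.0, 8.0, -5.0, -2.0, 8.0]
244 [0.0
[... 284 characters left out ...]
, 212.0, 214.0]
248 [-7.0, 213.0, 215.0, 220.0, 215.0, 218.0, 209.0, 210.0, 214.0, 216.0, 219.0]
249 [-3.0, 210.0, 211.0, 216.0, 216.0, 215.0, -2.0, 4.0, 0.0, 3.0, 216.0]
250 [-6.0, -4.0, -4.0, 3.0, 214.0, 211.0, 7.0, -3.0, -0.0, 3.0, 217.0]
251 [0.0, 7.0, 3.0, 0.0, -1.0, -1.0, -2.0, 0.0, -5.0, 4.0, 1.0]
252 [6.0, 3.0, 4.0, 4.0, 2.0, 6.0, -2.0, 0.0, 3.0, -2.0, -5.0]
253 [3.0, -1.0, 3.0, -4.0, 8.0, 1.0, 1.0, -2.0, -3.0, 3.0, 0.0]
254 [1.0, 3.0, 3.0, 0.0, -2.0, 4.0, 1.0, 6.0, 3.0, 0.0, -2.0]
255 [0.0, -4.0, 5.0, 1.0, 0.0, -3.0, -2.0, 5.0, -4.0, 5.0, -3.0]
knob sc 104 [573.30716922  76.76776134 216.99955392] [5.59993520e+02 5.53195650e-01 2.04181281e+02] [622.87789516  96.40934217 330.34834586]
```

View pics/c1.png

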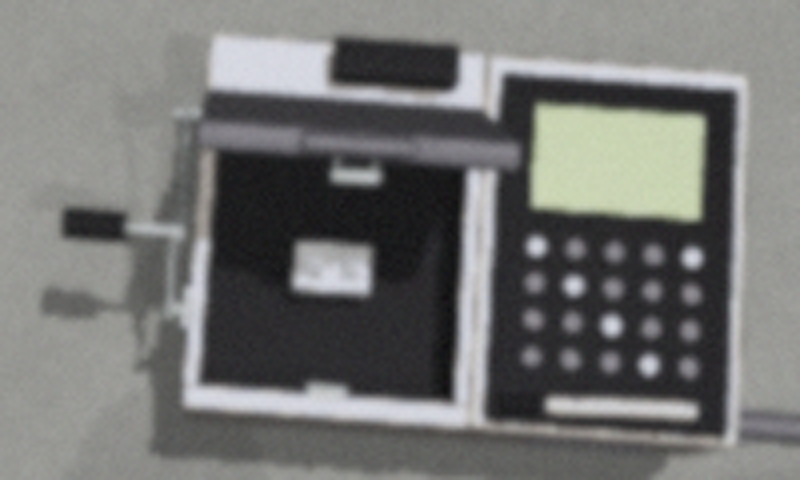

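Rectangle 391×270 mm matches the given size. The predicted knob (568, 76, 210) agrees with the measured black barrel. Next I compute the path table and the tool turn.

```bash
cat > k.py <<'E'
import numpy as np
from scipy.optimize import brentq
from scipy.spatial.transform import Rotation as Ro
yaw=-np.radians(3.53);F=26.5
ex=np.array([np.cos(yaw),np.sin(yaw),0]);ey=np.array([-np.sin(yaw),np.cos(yaw),0])
O=np.array([547.7,-92.9,F])
W=lambda p:O+p[0]*ex+p[1]*ey+np.array([0,0,p[2]])
knob=lambda a:W((-40+60*np.cos(a),170,150+60*np.sin(a)))
def pin(th): # th above shut; 100 from hinge toward -x, 10 above underside
    return np.array([100-100*np.cos(th)+10*np.sin(th),160+100*np.sin(th)+10*np.cos(th)])
def lid(a):
    k=np.array([-40+60*np.cos(a),150+60*np.sin(a)])
    f=lambda t:np.linalg.norm(pin(t)-k)-100.5
    ts=np.linspace(-.1,1.35,300);v=[f(t) for t in ts]
    return [round(1.243-brentq(f,ts[i],ts[i+1]),3) for i in range(299) if v[i]*v[i+1]<0]
E
python3 - <<'E'
from h import *;from k import *
for a in list(range(34,180,8))+[167,174]: print(a,(knob(np.radians(a))+[0,0,-5]).round(1),lid(np.radians(a)))
o=r.get_obs();R=Ro.from_quat(o['ee_rot']);print(R.as_matrix().round(3))
T=np.array([0,0,-1.])
for s in(1,-1):
    y=s*ex;M=np.stack([T,y,np.cross(T,y)],1);print(s,(Ro.from_matrix(M)*R.inv()).as_rotvec(),Ro.from_matrix(M).as_quat())
print('press',W((-80,0,178)))
E
```

```text
34 [567.9  76.2 205.1] [-0.001]
42 [562.7  76.5 211.6] [-0.013]
50 [556.7  76.9 217.5] [-0.004]
58 [550.   77.3 222.4] [0.024]
66 [542.6  77.7 226.3] [0.067]
74 [534.7  78.2 229.2] [0.122]
82 [526.6  78.7 230.9] [0.188]
90 [518.2  79.2 231.5] [0.261]
98 [509.9  79.8 230.9] [0.342]
106 [501.7  80.3 229.2] [0.427]
114 [493.9  80.7 226.3] [0.518]
122 [486.5  81.2 222.4] [0.611]
130 [479.7  81.6 217.5] [0.707]
138 [473.7  82.  211.6] [0.806]
146 [468.6  82.3 205.1] [0.906]
154 [464.4  82.6 197.8] [1.006]
162 [461.3  82.8 190. ] [1.106]
170 [459.3  82.9 181.9] [1.203]
178 [458.4  82.9 173.6] [1.289]
167 [459.9  82.8 185. ] [1.167]
174 [458.7  82.9 177.8] [1.248]
[[-0.     0.304 -0.953]
 [ 0.001 -0.953 -0.304]
 [-1.    -0.001  0.   ]]
1 [-8.38700085e-04 -1.10065963e-03  1.20038631e+00] [ 0.51516288  0.48436269 -0.51516288  0.48436269]
-1 [-1.21822253e-03  9.28282744e-04 -1.94120585e+00] [-0.48436269  0.51516288  0.48436269  0.51516288]
press [467.85178427 -87.97430774 204.5       ]
```

Request:
jog_arm --increments '[{"slide": [15,45,25],"dr": [0,0,0.15],"jaw": -1},{"slide": [20,50,25],"dr": [0,0,0.15],"jaw": -1},{"slide": [20,50,20],"dr": [0,0,0.15],"jaw": -1},{"slide": [20,50,10],"dr": [0,0,0.15],"jaw": -1},{"slide": [20,50,5],"dr": [0,0,0.15],"jaw": -1}]' --grip_force 60

```text
time_s: 0.72
tool_pos: [285.0, -344.7, 328.7]
ee_rot: [-0.606, -0.364, 0.608, -0.361]
contact_force: [0.7, 0.0, 0.1]
gripper_width: 85.6
```

Request:
jog_arm --increments '[{"slide": [20,55,0],"dr": [0,0,0.12],"jaw": -1},{"slide": [20,55,0],"dr": [0,0,0.12],"jaw": -1},{"slide": [20,55,0],"dr": [0,0,0.12],"jaw": -1},{"slide": [20,55,0],"dr": [0,0,0.1],"jaw": -1},{"slide": [20,55,0],"dr": [0,0,0],"jaw": -1}]'

```text
time_s: 1.35
tool_pos: [386.0, -61.0, 329.3]
ee_rot: [-0.504, -0.496, 0.505, -0.495]
contact_force: [1.5, -0.9, -0.6]
gripper_width: 85.4
```

Request:
jog_arm --increments '[{"slide": [20,55,0],"dr": [0,0,0],"jaw": -1},{"slide": [20,50,0],"dr": [0,0,0],"jaw": -1},{"slide": [35,35,0],"dr": [0,0,0],"jaw": -1},{"slide": [40,10,-10],"dr": [0,0,0],"jaw": -1},{"slide": [40,0,-15],"dr": [0,0,0],"jaw": -1}]'

```text
time_s: 1.98
tool_pos: [543.1, 99.5, 304.6]
ee_rot: [0.503, 0.497, -0.502, 0.497]
contact_force: [-1.0, -0.2, 0.1]
gripper_width: 85.4
```

```bash
cat > st.py <<'E'
from h import *;from k import *
o=r.get_obs();R=Ro.from_quat(o['ee_rot']);T=np.array([0,0,-1.]);M=np.stack([T,ex,np.cross(T,ex)],1)
print(o['time_s'],o['tool_pos'].round(1),'turn left',(Ro.from_matrix(M)*R.inv()).as_rotvec().round(3),'to knob',(knob(np.radians(34))+[0,0,-5]-o['tool_pos']).round(1),o['contact_force'].round(1))
E
python3 st.py
```

```text
1.975 [543.1  99.5 304.6] turn left [-0.001  0.001 -0.051] to knob [ 24.8 -23.3 -99.5] [-1.  -0.2  0.1]
```

Request:
jog_arm --increments '[{"slide": [12,-12,-10],"dr": [0,0,-0.03],"jaw": -1},{"slide": [12,-11,-10],"dr": [0,0,-0.02],"jaw": -1},{"slide": [0,0,-15],"dr": [0,0,0],"jaw": -1},{"slide": [0,0,-10],"dr": [0,0,0],"jaw": -1},{"slide": [0,0,0],"dr": [0,0,0],"jaw": -1}]'

```text
time_s: 2.6
tool_pos: [566.6, 74.6, 254.8]
ee_rot: [-0.515, -0.485, 0.517, -0.483]
contact_force: [-0.0, 0.1, 0.8]
gripper_width: 85.0
```

```bash
python3 st.py; python3 - <<'E'
from h import *
im,d=shot('scene');im2,d2=shot('top')
a=cv2.resize(im[130:290,270:430,::-1],None,fx=2.5,fy=2.5,interpolation=cv2.INTER_CUBIC)
b=cv2.resize(im2[190:350,220:380,::-1],None,fx=2.5,fy=2.5,interpolation=cv2.INTER_CUBIC)
cv2.imwrite('pics/p2.png',np.hstack([a,b]))
E
```

```text
2.6 [566.6  74.6 254.8] turn left [-0.    -0.004  0.003] to knob [  1.3   1.6 -49.8] [-0.   0.1  0.8]
```

View pics/p2.png

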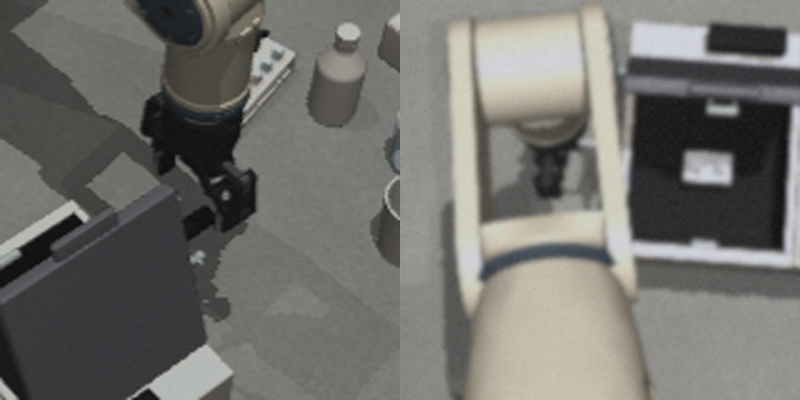

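The fingers straddle the black grip (left crop, about (205,215)), and the wrist clears the lid. I descend now.

Request:
jog_arm --increments '[{"slide": [1,1,-15],"dr": [0,0,0],"jaw": -1},{"slide": [0,0,-15],"dr": [0,0,0],"jaw": -1},{"slide": [0,0,-12],"dr": [0,0,0],"jaw": -1},{"slide": [0,0,-7],"dr": [0,0,0],"jaw": -1},{"slide": [0,0,0],"dr": [0,0,0],"jaw": -1}]'

```text
time_s: 3.32
tool_pos: [567.9, 76.4, 203.7]
ee_rot: [-0.515, -0.484, 0.516, -0.483]
contact_force: [-0.2, -0.2, -0.5]
gripper_width: 85.5
```

Request:
jog_arm --increments '[{"slide": [0,0,0],"dr": [0,0,0],"jaw": 0},{"slide": [0,0,0],"dr": [0,0,0],"jaw": 0},{"slide": [0,0,0],"dr": [0,0,0],"jaw": 0.3},{"slide": [0,0,0],"dr": [0,0,0],"jaw": 0.3},{"slide": [0,0,0],"dr": [0,0,0],"jaw": 0.3}]'

```text
time_s: 3.95
tool_pos: [568.8, 76.4, 205.0]
ee_rot: [0.516, 0.484, -0.515, 0.484]
contact_force: [-0.3, -0.4, -0.5]
gripper_width: 29.9
```

Request:
jog_arm --increments '[{"slide": [0,0,0],"dr": [0,0,0],"jaw": 0.6},{"slide": [0,0,0],"dr": [0,0,0],"jaw": 0.6},{"slide": [0,0,0],"dr": [0,0,0],"jaw": 1},{"slide": [0,0,0],"dr": [0,0,0],"jaw": 1},{"slide": [0,0,0],"dr": [0,0,0],"jaw": 1}]'

```text
time_s: 4.58
tool_pos: [569.2, 76.4, 205.1]
ee_rot: [0.516, 0.484, -0.515, 0.484]
contact_force: [0.3, -0.3, -0.2]
gripper_width: 20.3
```

Request:
jog_arm --increments '[{"slide": [-1.7,0.1,2.5],"dr": [0,0,0],"jaw": 1},{"slide": [-1.8,0.1,2.3],"dr": [0,0,0],"jaw": 1},{"slide": [-2.0,0.1,2.2],"dr": [0,0,0],"jaw": 1},{"slide": [-2.1,0.1,2.1],"dr": [0,0,0],"jaw": 1},{"slide": [-2.2,0.1,2],"dr": [0,0,0],"jaw": 1}]'

```text
time_s: 5.2
tool_pos: [558.7, 77.1, 217.0]
ee_rot: [0.516, 0.484, -0.515, 0.484]
contact_force: [0.1, 0.7, -0.2]
gripper_width: 20.3
```

```bash
cat > nx.py <<'E'
from h import *;from k import *
import sys
o=r.get_obs();p=o['tool_pos'];q=(p-W((-40,170,145)));x=q@ex;a=np.degrees(np.arctan2(q[2],x))
print('t',o['time_s'],p.round(1),'ang',a.round(1),'rad',np.hypot(x,q[2]).round(1),'dy',(q@ey).round(1),'F',o['contact_force'].round(1),'lid',lid(np.radians(a)),o['gripper_width'])
E
python3 nx.py
```

```text
t 5.2 [558.7  77.1 217. ] ang 48.3 rad 61.0 dy 0.3 F [ 0.1  0.7 -0.2] lid [-0.007] 20.28717298119923
```

Request:
jog_arm --increments '[{"slide": [-2.5,0.1,2.1],"dr": [0,0,0],"jaw": 1},{"slide": [-2.7,0.1,2],"dr": [0,0,0],"jaw": 1},{"slide": [-2.9,0.1,1.8],"dr": [0,0,0],"jaw": 1},{"slide": [-3.0,0.1,1.6],"dr": [0,0,0],"jaw": 1},{"slide": [-3.1,0.1,1.4],"dr": [0,0,0],"jaw": 1}]'

```text
time_s: 5.82
tool_pos: [543.3, 78.1, 226.7]
ee_rot: [0.516, 0.484, -0.515, 0.484]
contact_force: [0.1, 2.0, -0.7]
gripper_width: 19.9
```

```bash
python3 nx.py; python3 - <<'E'
from h import *
im,d=shot('scene')
cv2.imwrite('pics/p3.png',cv2.resize(im[150:290,270:430,::-1],None,fx=3,fy=3,interpolation=cv2.INTER_CUBIC))
E
```

```text
t 5.825 [543.3  78.1 226.7] ang 65.5 rad 60.7 dy 0.4 F [ 0.1  2.  -0.7] lid [0.064] 19.911768463489118
```

View pics/p3.png

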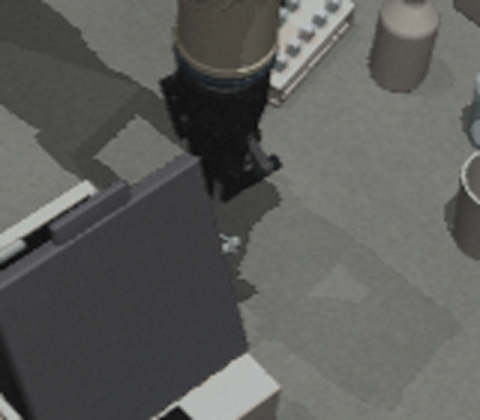

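The grip is hidden between the closed fingers at about (240,175). I check the lid angle from depth to confirm that it follows.

```bash
cat > la.py <<'E'
from h import *;from k import *
im,d=shot('scene');w=pts('scene',d)-O
x=w@ex;y=w@ey;z=w[...,2]
m=(y>-85)&(y<85)&(x>-120)&(x<110)&(z>193)
X=x[m];Z=z[m]
# outer face: fit line z(x), robust
A=np.c_[X-100,Z-160];
best=None
for t in np.radians(np.arange(0,76,.25)):
    n=A@np.array([np.sin(t),np.cos(t)]); c=(abs(n-18)<3).sum()
    if best is None or c>best[0]: best=(c,t)
print('lid joint by depth',round(1.243-best[1],3),best[0],len(X))
E
python3 la.py
```

```text
lid joint by depth 0.078 3605 4198
```

Request:
jog_arm --increments '[{"slide": [-4.5,0.1,1.7],"dr": [0,0,0],"jaw": 1},{"slide": [-4.7,0.2,1.3],"dr": [0,0,0],"jaw": 1},{"slide": [-4.8,0.2,1.0],"dr": [0,0,0],"jaw": 1},{"slide": [-4.9,0.2,0.6],"dr": [0,0,0],"jaw": 1},{"slide": [-4.9,0.2,0.2],"dr": [0,0,0],"jaw": 1}]'

```text
time_s: 6.55
tool_pos: [517.5, 79.7, 231.7]
ee_rot: [0.517, 0.484, -0.515, 0.483]
contact_force: [-0.7, 4.1, -1.8]
gripper_width: 20.4
```

```bash
python3 nx.py; python3 la.py
```

```text
t 6.55 [517.5  79.7 231.7] ang 90.7 rad 60.2 dy 0.4 F [-0.7  4.1 -1.8] lid [0.268] 20.373759184209362
lid joint by depth 0.287 3819 4642
```

Request:
jog_arm --increments '[{"slide": [-4.1,0.2,-0.2],"dr": [0,0,0],"jaw": 1},{"slide": [-4.1,0.1,-0.5],"dr": [0,0,0],"jaw": 1},{"slide": [-4.0,0.2,-0.7],"dr": [0,0,0],"jaw": 1},{"slide": [-4.0,0.1,-1.0],"dr": [0,0,0],"jaw": 1},{"slide": [-3.9,0.1,-1.3],"dr": [0,0,0],"jaw": 1}]'

```text
time_s: 7.22
tool_pos: [493.8, 81.1, 226.2]
ee_rot: [0.516, 0.486, -0.516, 0.482]
contact_force: [1.7, 5.2, -6.9]
gripper_width: 20.2
```

```bash
python3 nx.py
```

```text
t 7.225 [493.8  81.1 226.2] ang 114.1 rad 59.9 dy 0.4 F [ 1.7  5.2 -6.9] lid [0.519] 20.237407014750108
```

Request:
jog_arm --increments '[{"slide": [-2.7,0.1,-1.3],"dr": [0,0,0],"jaw": 1},{"slide": [-2.6,0.1,-1.4],"dr": [0,0,0],"jaw": 1},{"slide": [-2.6,0.1,-1.6],"dr": [0,0,0],"jaw": 1},{"slide": [-2.5,0.1,-1.7],"dr": [0,0,0],"jaw": 1},{"slide": [-2.4,0.1,-1.9],"dr": [0,0,0],"jaw": 1}]'

```text
time_s: 7.85
tool_pos: [478.5, 82.1, 215.7]
ee_rot: [-0.515, -0.487, 0.516, -0.481]
contact_force: [0.8, 5.0, -6.3]
gripper_width: 20.0
```

```bash
python3 nx.py
```

```text
t 7.85 [478.5  82.1 215.7] ang 132.1 rad 59.5 dy 0.4 F [ 0.8  5.  -6.3] lid [0.733] 20.04925935840792
```

Request:
jog_arm --increments '[{"slide": [-1.9,0.1,-1.8],"dr": [0,0,0],"jaw": 1},{"slide": [-1.8,0.1,-1.9],"dr": [0,0,0],"jaw": 1},{"slide": [-1.7,0.1,-2.0],"dr": [0,0,0],"jaw": 1},{"slide": [-1.6,0.1,-2.1],"dr": [0,0,0],"jaw": 1},{"slide": [-1.5,0,-2.2],"dr": [0,0,0],"jaw": 1}]'

```text
time_s: 8.48
tool_pos: [468.5, 82.8, 203.5]
ee_rot: [-0.515, -0.487, 0.516, -0.481]
contact_force: [0.7, 6.1, -5.5]
gripper_width: 20.1
```

```bash
python3 nx.py; python3 la.py
```

```text
t 8.475 [468.5  82.8 203.5] ang 147.4 rad 59.3 dy 0.5 F [ 0.7  6.1 -5.5] lid [0.923] 20.08806741053259
lid joint by depth 0.946 2874 3843
```

Request:
jog_arm --increments '[{"slide": [-1.3,0,-2.1],"dr": [0,0,0],"jaw": 1},{"slide": [-1.2,0,-2.1],"dr": [0,0,0],"jaw": 1},{"slide": [-1.0,0,-2.1],"dr": [0,0,0],"jaw": 1},{"slide": [-0.9,0,-2.1],"dr": [0,0,0],"jaw": 1},{"slide": [-0.8,0,-2.1],"dr": [0,0,0],"jaw": 1}]'

```text
time_s: 9.15
tool_pos: [462.7, 83.2, 191.3]
ee_rot: [-0.515, -0.487, 0.516, -0.481]
contact_force: [0.5, 6.2, -5.5]
gripper_width: 20.4
```

```bash
python3 nx.py
```

```text
t 9.15 [462.7  83.2 191.3] ang 160.4 rad 59.1 dy 0.5 F [ 0.5  6.2 -5.5] lid [1.087] 20.38890046263619
```

Next is a slow approach to the catch; I watch Fz rise when the catch takes the lid's weight.

Request:
jog_arm --increments '[{"slide": [-0.4,0,-1.2],"dr": [0,0,0],"jaw": 1},{"slide": [-0.4,0,-1.2],"dr": [0,0,0],"jaw": 1},{"slide": [-0.3,0,-1.2],"dr": [0,0,0],"jaw": 1},{"slide": [-0.3,0,-1.2],"dr": [0,0,0],"jaw": 1},{"slide": [0,0,0],"dr": [0,0,0],"jaw": 1}]'

```text
time_s: 9.78
tool_pos: [461.2, 83.4, 185.5]
ee_rot: [-0.516, -0.487, 0.516, -0.481]
contact_force: [-0.4, 4.9, -2.0]
gripper_width: 19.7
```

```bash
python3 nx.py;python3 la.py
```

```text
t 9.775 [461.2  83.4 185.5] ang 166.2 rad 58.9 dy 0.6 F [-0.4  4.9 -2. ] lid [1.158] 19.724199074869418
lid joint by depth 1.151 173 184
```

Request:
jog_arm --increments '[{"slide": [-0.2,0,-0.8],"dr": [0,0,0],"jaw": 1},{"slide": [-0.1,0,-0.8],"dr": [0,0,0],"jaw": 1},{"slide": [0,0,0],"dr": [0,0,0],"jaw": 1},{"slide": [0,0,0],"dr": [0,0,0],"jaw": 1}]'

```text
time_s: 10.32
tool_pos: [461.2, 83.4, 185.0]
ee_rot: [0.516, 0.487, -0.515, 0.481]
contact_force: [-0.8, 5.2, 1.8]
gripper_width: 19.8
```

The catch carries the lid (Fz changed from −5.5 to +1.8). I release the grip.

Request:
jog_arm --increments '[{"slide": [0,0,0],"dr": [0,0,0],"jaw": 0.4},{"slide": [0,0,0],"dr": [0,0,0],"jaw": 0.1},{"slide": [0,0,0],"dr": [0,0,0],"jaw": -0.2},{"slide": [0,0,0],"dr": [0,0,0],"jaw": -0.2},{"slide": [0,0,0],"dr": [0,0,0],"jaw": -0.2}]'

```text
time_s: 10.95
tool_pos: [461.6, 82.0, 184.9]
ee_rot: [-0.515, -0.486, 0.516, -0.482]
contact_force: [-0.2, -1.0, 0.3]
gripper_width: 51.4
```

Request:
jog_arm --increments '[{"slide": [0,0,5],"dr": [0,0,0],"jaw": -0.2},{"slide": [0,0,15],"dr": [0,0,0],"jaw": -0.2},{"slide": [0,0,25],"dr": [0,0,0],"jaw": -0.2},{"slide": [0,0,30],"dr": [0,0,0],"jaw": -0.2},{"slide": [0,-10,20],"dr": [0,0,0],"jaw": 0.5}]'

```text
time_s: 11.58
tool_pos: [460.8, 72.1, 284.9]
ee_rot: [-0.515, -0.486, 0.516, -0.482]
contact_force: [-0.8, 0.4, -0.3]
gripper_width: 34.4
```

```bash
python3 nx.py;python3 la.py
```

```text
t 11.575 [460.8  72.1 284.9] ang 116.6 rad 126.9 dy -10.7 F [-0.8  0.4 -0.3] lid [0.548] 34.44163789549532
lid joint by depth 1.151 154 173
```

Request:
jog_arm --increments '[{"slide": [1,-40,0],"dr": [0,0,0],"jaw": 1},{"slide": [2,-40,0],"dr": [0,0,0],"jaw": 1},{"slide": [2,-40,-5],"dr": [0,0,0],"jaw": 1},{"slide": [2,-40,-10],"dr": [0,0,0],"jaw": 1},{"slide": [0,0,-10],"dr": [0,0,0],"jaw": 1}]'

```text
time_s: 12.25
tool_pos: [470.5, -92.9, 266.9]
ee_rot: [0.518, 0.484, -0.513, 0.485]
contact_force: [0.5, 0.3, -0.3]
gripper_width: -0.1
```

Request:
jog_arm --increments '[{"slide": [0,0,-10],"dr": [0,0,0],"jaw": 1},{"slide": [0,0,-6],"dr": [0,0,0],"jaw": 1},{"slide": [0,0,0],"dr": [0,0,0],"jaw": 1}]'

```text
time_s: 12.62
tool_pos: [470.0, -91.0, 249.7]
ee_rot: [0.517, 0.484, -0.512, 0.485]
contact_force: [-0.1, -0.0, 0.9]
gripper_width: 0.1
```

```bash
python3 - <<'E'
from h import *;from k import *
o=r.get_obs();print(o['tool_pos'],o['contact_force'],o['gripper_width'],W((-80,0,178)))
im,d=shot('scene')
cv2.imwrite('pics/p4.png',cv2.resize(im[150:390,170:430,::-1],None,fx=2.4,fy=2.4,interpolation=cv2.INTER_CUBIC))
E
```

```text
[469.96497323 -90.98786295 249.67498157] [-0.12871631 -0.02945031  0.91561279] 0.06456479827115892 [467.85178427 -87.97430774 204.5       ]
```

View pics/p4.png

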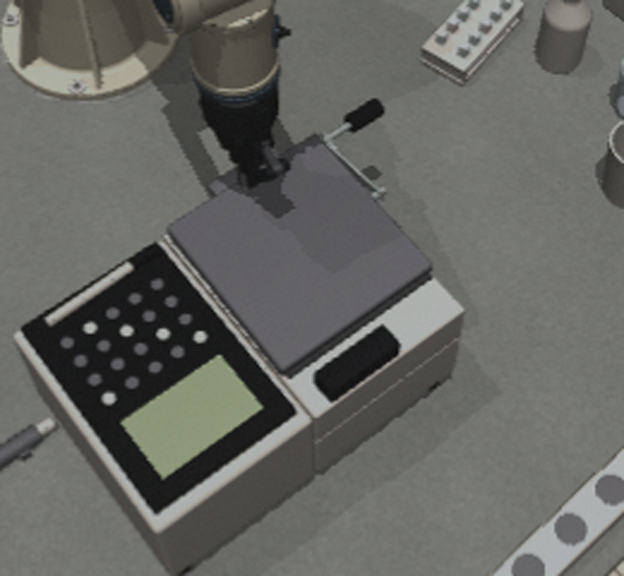

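The lid rests on its catch with the closed fingers over its front at mid-width (about (262,175)); the other things look untouched. I descend gently.

Request:
jog_arm --increments '[{"slide": [-2,3,-5],"dr": [0,0,0],"jaw": 1},{"slide": [0,0,-5],"dr": [0,0,0],"jaw": 1},{"slide": [0,0,-3],"dr": [0,0,0],"jaw": 1},{"slide": [0,0,-1],"dr": [0,0,0],"jaw": 1},{"slide": [0,0,-1],"dr": [0,0,0],"jaw": 1}]'

```text
time_s: 13.3
tool_pos: [468.4, -87.0, 234.6]
ee_rot: [0.517, 0.484, -0.512, 0.486]
contact_force: [-0.1, -0.6, -0.3]
gripper_width: -0.0
```

Request:
jog_arm --increments '[{"slide": [0,0,-1],"dr": [0,0,0],"jaw": 1},{"slide": [0,0,-1],"dr": [0,0,0],"jaw": 1}]'

```text
time_s: 13.55
tool_pos: [468.5, -87.2, 232.6]
ee_rot: [0.517, 0.484, -0.512, 0.486]
contact_force: [-0.1, -0.4, -0.0]
gripper_width: -0.2
```

Request:
jog_arm --increments '[{"slide": [0,0,-1],"dr": [0,0,0],"jaw": 1},{"slide": [0,0,-1],"dr": [0,0,0],"jaw": 1}]'

```text
time_s: 13.8
tool_pos: [468.5, -87.2, 231.0]
ee_rot: [0.517, 0.484, -0.512, 0.486]
contact_force: [-2.3, 0.6, 7.2]
gripper_width: -0.0
```

Request:
jog_arm --increments '[{"slide": [0,0,-1],"dr": [0,0,0],"jaw": 1}]'

```text
time_s: 13.92
tool_pos: [468.5, -87.2, 230.5]
ee_rot: [0.517, 0.484, -0.512, 0.486]
contact_force: [-4.8, -0.4, 10.1]
gripper_width: -0.2
```

Request:
jog_arm --increments '[{"slide": [0,0,-1],"dr": [0,0,0],"jaw": 1}]'

```text
time_s: 14.05
tool_pos: [468.4, -87.2, 230.2]
ee_rot: [0.518, 0.484, -0.512, 0.486]
contact_force: [-3.5, 1.2, 11.7]
gripper_width: -0.2
```

Request:
jog_arm --increments '[{"slide": [0,0,-1],"dr": [0,0,0],"jaw": 1}]'

```text
time_s: 14.18
tool_pos: [468.4, -87.2, 230.0]
ee_rot: [0.518, 0.484, -0.512, 0.486]
contact_force: [-3.0, 0.6, 12.1]
gripper_width: -0.2
```

Request:
jog_arm --increments '[{"slide": [0,0,-1.2],"dr": [0,0,0],"jaw": 1},{"slide": [0,0,-1.2],"dr": [0,0,0],"jaw": 1}]'

```text
time_s: 14.42
tool_pos: [468.3, -87.2, 229.5]
ee_rot: [0.518, 0.484, -0.512, 0.486]
contact_force: [-5.0, 2.0, 12.2]
gripper_width: -0.1
```

Request:
jog_arm --increments '[{"slide": [0,0,-1.3],"dr": [0,0,0],"jaw": 1},{"slide": [0,0,-1.3],"dr": [0,0,0],"jaw": 1},{"slide": [0,0,-1.3],"dr": [0,0,0],"jaw": 1}]'

```text
time_s: 14.8
tool_pos: [468.2, -87.2, 228.5]
ee_rot: [0.518, 0.484, -0.512, 0.486]
contact_force: [-4.9, 0.4, 12.6]
gripper_width: -0.3
```

Request:
jog_arm --increments '[{"slide": [0,0,-1.3],"dr": [0,0,0],"jaw": 1},{"slide": [0,0,-1.3],"dr": [0,0,0],"jaw": 1},{"slide": [0,0,-1.3],"dr": [0,0,0],"jaw": 1},{"slide": [0,0,-1.3],"dr": [0,0,0],"jaw": 1}]'

```text
time_s: 15.3
tool_pos: [467.9, -87.2, 226.7]
ee_rot: [0.518, 0.484, -0.511, 0.486]
contact_force: [-3.1, 1.0, 9.7]
gripper_width: -0.3
```

Force is dropping, so the lid is passing the catch. I follow in 1 mm steps.

Request:
jog_arm --increments '[{"slide": [0,0,-1.2],"dr": [0,0,0],"jaw": 1},{"slide": [0,0,-1.2],"dr": [0,0,0],"jaw": 1}]'

```text
time_s: 15.55
tool_pos: [467.7, -87.2, 225.4]
ee_rot: [0.518, 0.484, -0.511, 0.486]
contact_force: [-2.7, 0.2, 6.4]
gripper_width: -0.3
```

Request:
jog_arm --increments '[{"slide": [0,0,-1.2],"dr": [0,0,0],"jaw": 1},{"slide": [0,0,-1.2],"dr": [0,0,0],"jaw": 1}]'

```text
time_s: 15.8
tool_pos: [467.6, -87.2, 223.1]
ee_rot: [0.518, 0.484, -0.511, 0.486]
contact_force: [-0.1, -0.8, 0.4]
gripper_width: 0.5
```

Request:
jog_arm --increments '[{"slide": [0,0,-1.2],"dr": [0,0,0],"jaw": 1},{"slide": [0,0,-1.2],"dr": [0,0,0],"jaw": 1}]'

```text
time_s: 16.05
tool_pos: [467.7, -87.2, 220.4]
ee_rot: [0.518, 0.484, -0.511, 0.486]
contact_force: [-0.2, -0.2, 0.3]
gripper_width: 0.4
```

Request:
jog_arm --increments '[{"slide": [0,0,-1],"dr": [0,0,0],"jaw": 1}]'

```text
time_s: 16.18
tool_pos: [467.7, -87.2, 219.1]
ee_rot: [0.518, 0.484, -0.511, 0.486]
contact_force: [-0.6, -0.3, 0.4]
gripper_width: -0.0
```

Request:
jog_arm --increments '[{"slide": [0,0,-0.8],"dr": [0,0,0],"jaw": 1}]'

```text
time_s: 16.3
tool_pos: [467.7, -87.2, 218.2]
ee_rot: [0.518, 0.484, -0.511, 0.486]
contact_force: [0.0, -1.0, -0.3]
gripper_width: 0.3
```

Request:
jog_arm --increments '[{"slide": [0,0,-0.8],"dr": [0,0,0],"jaw": 1}]'

```text
time_s: 16.42
tool_pos: [467.7, -87.2, 217.4]
ee_rot: [0.518, 0.484, -0.511, 0.486]
contact_force: [-0.1, -0.3, 4.6]
gripper_width: 0.1
```

Request:
jog_arm --increments '[{"slide": [0,0,-0.8],"dr": [0,0,0],"jaw": 1}]'

```text
time_s: 16.55
tool_pos: [467.8, -87.2, 217.2]
ee_rot: [0.518, 0.484, -0.511, 0.486]
contact_force: [-4.8, 0.4, 14.8]
gripper_width: -0.2
```

Request:
jog_arm --increments '[{"slide": [0,0,-1.0],"dr": [0,0,0],"jaw": 1}]'

```text
time_s: 16.68
tool_pos: [467.8, -87.2, 217.2]
ee_rot: [0.518, 0.484, -0.511, 0.486]
contact_force: [-5.8, 1.4, 15.7]
gripper_width: -0.1
```

Request:
jog_arm --increments '[{"slide": [0,0,-1.2],"dr": [0,0,0],"jaw": 1}]'

```text
time_s: 16.8
tool_pos: [467.7, -87.2, 217.2]
ee_rot: [0.518, 0.484, -0.511, 0.486]
contact_force: [-5.8, 1.9, 16.3]
gripper_width: 0.1
```

Total about 17.4 N; I hold it there.

Request:
jog_arm --increments '[{"slide": [0,0,-1.2],"dr": [0,0,0],"jaw": 1},{"slide": [0,0,-1.2],"dr": [0,0,0],"jaw": 1},{"slide": [0,0,-1.2],"dr": [0,0,0],"jaw": 1}]'

```text
time_s: 17.18
tool_pos: [467.7, -87.1, 217.2]
ee_rot: [0.518, 0.483, -0.511, 0.487]
contact_force: [-5.0, 0.5, 14.9]
gripper_width: -0.2
```

Request:
jog_arm --increments '[{"slide": [0,0,-1.2],"dr": [0,0,0],"jaw": 1},{"slide": [0,0,-1.2],"dr": [0,0,0],"jaw": 1},{"slide": [0,0,-1.2],"dr": [0,0,0],"jaw": 1},{"slide": [0,0,-1.2],"dr": [0,0,0],"jaw": 1},{"slide": [0,0,-1.2],"dr": [0,0,0],"jaw": 1}]'

```text
time_s: 17.8
tool_pos: [467.7, -87.2, 217.2]
ee_rot: [0.518, 0.483, -0.511, 0.487]
contact_force: [-5.9, 2.0, 15.3]
gripper_width: -0.1
```

Request:
jog_arm --increments '[{"slide": [0,0,-1.35],"dr": [0,0,0],"jaw": 1},{"slide": [0,0,-1.35],"dr": [0,0,0],"jaw": 1},{"slide": [0,0,-1.35],"dr": [0,0,0],"jaw": 1},{"slide": [0,0,-1.35],"dr": [0,0,0],"jaw": 1},{"slide": [0,0,-1.35],"dr": [0,0,0],"jaw": 1}]'

```text
time_s: 18.42
tool_pos: [467.7, -87.2, 217.2]
ee_rot: [0.518, 0.483, -0.511, 0.487]
contact_force: [-6.5, 2.0, 16.3]
gripper_width: 0.1
```

Request:
jog_arm --increments '[{"slide": [0,0,-1.35],"dr": [0,0,0],"jaw": 1},{"slide": [0,0,-1.35],"dr": [0,0,0],"jaw": 1},{"slide": [0,0,-1.35],"dr": [0,0,0],"jaw": 1},{"slide": [0,0,-1.35],"dr": [0,0,0],"jaw": 1},{"slide": [0,0,-1.35],"dr": [0,0,0],"jaw": 1}]'

```text
time_s: 19.05
tool_pos: [467.7, -87.2, 217.2]
ee_rot: [0.519, 0.482, -0.51, 0.488]
contact_force: [-6.2, 0.6, 16.9]
gripper_width: -0.2
```

Request:
jog_arm --increments '[{"slide": [0,0,-1.35],"dr": [0,0,0],"jaw": 1},{"slide": [0,0,-1.35],"dr": [0,0,0],"jaw": 1},{"slide": [0,0,-1.35],"dr": [0,0,0],"jaw": 1},{"slide": [0,0,-1.35],"dr": [0,0,0],"jaw": 1},{"slide": [0,0,-1.35],"dr": [0,0,0],"jaw": 1}]'

```text
time_s: 19.68
tool_pos: [467.7, -87.1, 217.2]
ee_rot: [0.519, 0.482, -0.51, 0.488]
contact_force: [-5.9, 1.6, 17.8]
gripper_width: -0.0
```

Held for over 3 s at 15–19 N. Now I lift off and check.

Request:
jog_arm --increments '[{"slide": [0,0,3],"dr": [0,0,0],"jaw": 1},{"slide": [0,0,15],"dr": [0,0,0],"jaw": 1},{"slide": [-10,0,30],"dr": [0,0,0],"jaw": 1},{"slide": [-20,0,40],"dr": [0,0,0],"jaw": 1},{"slide": [-20,0,40],"dr": [0,0,0],"jaw": 1}]'

```text
time_s: 20.3
tool_pos: [415.9, -86.8, 348.6]
ee_rot: [0.518, 0.483, -0.511, 0.487]
contact_force: [-0.1, -0.0, 0.1]
gripper_width: -0.3
```

Request:
jog_arm --increments '[{"slide": [-20,0,20],"dr": [0,0,0],"jaw": 1},{"slide": [0,0,0],"dr": [0,0,0],"jaw": 1},{"slide": [0,0,0],"dr": [0,0,0],"jaw": 1}]'

```text
time_s: 20.68
tool_pos: [396.1, -87.1, 373.9]
ee_rot: [0.52, 0.481, -0.509, 0.49]
contact_force: [0.2, -0.1, 0.1]
gripper_width: 0.2
```

```bash
sed 's/z>193/z>165/' la.py > lb.py; python3 lb.py; python3 - <<'E'
from h import *
o=r.get_obs();print(o['tool_pos'],o['contact_force'],abs(o['joint_vel']).max())
im=np.load('/tmp/scene.npz')['im'];cv2.imwrite('pics/p5.png',im[100:440,100:500,::-1])
E
```

```text
lid joint by depth 1.243 3359 6638
[396.14177867 -87.10972793 373.74210357] [ 0.28402145 -0.29192662 -0.12324476] 0.01521567885313786
```

View pics/p5.png

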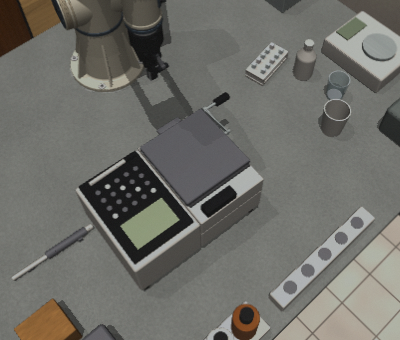

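The lid is shut at (195,155), the arm is clear at (152,65), and everything else is in place. I hand the job in.

```bash
python3 -c "
from station import r
print(r.job_done())"
```

```text
the job is handed in; nothing more can be done
None
```

The lid is shut behind its catch, the light seal has been pressed, and the job is handed in at about 21 s of the 69 s limit.

- **Unlocking and lowering:** I pinched the stay's black grip, lifted the knee past centre and kept hold all the way down to the catch. At each depth check the lid had followed the knee, and the catch visibly took the weight (vertical force went from −5.5 N to about +2 N) before I let go. From the angles between checks, the lid closed at no more than about 0.4 rad/s.
- **Pressing:** The lid went over the catch at about 12–13 N. I then held it at the stop for about 3 s at roughly 16–19 N total, a little under 18 N for the first half of that.
- **Last checks:** Depth put the lid at 1.243 rad, though only about half the points in that fit lay on the lid plane because the console deck was in view too. The arm was clear with no contact force. By eye the other things had not moved; I did not measure them.
- **Disagreements:** Width on the grip read 20 mm against the stated 22 mm. A sideways force of up to 6 N built up while lowering and went away when I released.

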